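# Stroke the linear stage and lock it at home

## Task

Check the free-standing linear stage for sticky spots: slide its carriage by the upright post slowly (no faster than about 10 cm a second) to the far stop, the end away from the lock knob, and then all the way back to the home stop beside the lock knob. With the carriage fully home, turn the lock knob clockwise as far as it goes, so that its tab lies across in front of the carriage. Do not shove or spin the stage on the bench, leave the small things round it where they are, and let go at the end.

Things in the scene. Friction and masses are not known exactly. Their poses are not given: they have to be found in the camera images.
- stage: The linear stage, a bare aluminium plate 370 mm long (its y axis) by 124 mm wide (x), standing loose on four rubber feet; it weighs about 0.8 kg, so it slides on the bench under a sideways push of several newtons. Origin: centre of its underside, at bench height; z up. A steel rail runs along y at x = +10 mm; a 74 mm wide end block with a rubber bumper stands at each end, its top 56 mm above the bench. The home end is at -y, the far end at +y. Plate top 16 mm above the bench.
- carriage (a joint): Position of the carriage along the rail in m: 0 at the home stop, 0.200 at the far stop, growing along the stage's +y. The carriage is a dark steel block 64 mm (x) by 70 mm (y), top 52 mm above the bench, with a black upright post on it. It starts somewhere in mid travel, slides with about 1.5 N of friction and stays where it is left.
- handle (a point): Centre of the top face of the carriage's post, 87 mm above the bench. The post is round, 22 mm in diameter, and stands 35 mm clear above the carriage block. It moves with the carriage: in the stage's frame at x = +10 mm, y = -100 mm + carriage.
- lock (a joint): Angle of the lock knob in rad: near 0 at the start (open, its tab along the rail, out of the carriage's way), grows clockwise seen from above, 1.45 at its stop (locked, tab along the stage's +x, across the carriage's path). It turns with about 0.08 N m of friction and stays where it is left. The tab is solid: a carriage standing in its way, not fully home, stops it from closing, and a closed tab stops the carriage.
- lock_grip (a point): Centre of the top face of the lock knob, on its axis, 91 mm above the bench; in the stage's frame at x = -45 mm, y = -54 mm. Its x axis points along the knob's grip bar and the tab below. The black grip bar is 38 mm long, 13 mm wide and reaches from 59 to 91 mm above the bench; pinch it across its 13 mm.
- lock_tip (a point): Point near the free end of the lock's steel tab, 44 mm from the knob's axis and 40 mm above the bench. The tab is 13 mm wide, 8 mm thick. With the carriage home and the lock shut it stands about 4 mm in front of the carriage block.
- far_end (a point): Inner face of the far end block, on the rail's line, 36 mm above the bench.
- home_end (a point): Inner face of the home end block, on the rail's line, 36 mm above the bench.
- petri: Clear round petri dish, 64 mm across, 16 mm high, on the bench behind the stage. Origin: centre of its underside. Bystander.
- vial: Small amber vial with a black cap, 30 mm across, 62 mm high, standing behind the stage. Origin: centre of its underside. Bystander.
- tweezers: Steel forceps 124 mm long, 16 mm wide, 10 mm high, lying in front of the stage. Origin: centre of the underside. Bystander.
- lab_timer: Small light grey digital timer, 62 x 66 x 18 mm, on the bench beyond the stage's home end. Origin: centre of its underside. Bystander.

How it is judged:
By the outcome, as a careful person would: the job done as asked, in the order asked, and still so for the second after the job is handed in, with the robot touching nothing.
It also fails if it takes over 54 s, if anything falls off the work surface, if the arm or the gripper's body presses on something with over 40 N, if the wrist force passes 120 N, or if a joint passes its speed limit or range.

## Robot

A 7-joint arm with a two-finger parallel gripper is mounted at the origin on a cart in front of the work surface, level with it; the furniture and walls round the work are solid. World frame = base frame: x ahead of the robot, y to its left, z up, the work surface at z = 0. Lengths are in m, angles in rad, forces in N, time in s.
With the tool pointing down it reaches from about 0.425 to 0.925 m from the base axis. Payload 6.8 kg.
Tool frame: the origin (TCP) lies on the mounting face of the last link; the fingertips stand 173 mm ahead of it and the grasp point (between the pads) lies 155 mm ahead of it; z points along the fingers, y is the line along which they close (so a half turn about z gives the same grasp; the last joint's range is limited). The gripper opens to 85 mm and grips with 20 to 120 N. Pads are 22 mm wide; open, the fingers measure 114 mm over their backs; the gripper's body (76 mm by 85 mm) begins 54 mm behind the grasp point. The pads swing forward as they close: fully open they stand 13 mm farther back than shut.
Start: joints at [-1.358, 0.477, 0.022, 1.555, -0.011, 1.109, -0.083], TCP at [0.213, 0.641, 0.405] pointing down, gripper open.
Joint ranges: [-2.96, 2.96], [-0.34, 2.1], [-1.41, 1.46], [0.24, 2.44], [-1.37, 4.51], [0.17, 1.92], [-2.96, 2.96]. Speed limits (rad/s): [2.39, 2.39, 3.14, 3.14, 3.14, 3.14, 3.14].

## Interface

Orientations are given as a unit quaternion [w, x, y, z].
In Python, from station import bot gives the robot as it stands. The module is installed in compiled form; this text tells all that it offers.
- The arm moves only by the shell command python3 -m pendant 'ROWS' [FORCE]. ROWS is JSON, a list of rows, each a list of 5 numbers: the finger opening in m, from 0 to 0.0854, then the shift along the tool's x, y, z in m, then the turn about the tool's z in degrees. In form: [[jaw, x, y, z, yaw], ...]. A call has 1 to 12 rows; each row shifts and turns the commanded pose from where the row before left it, along the tool's axes as they then stand; what a row does not reach is not made up. A row lasts 1/12 s, in which the tool goes at most 41.7 mm and 7.16 degrees, less where a joint would pass 70% of its speed; a pose out of reach is approached as far as the arm can. A call with a gripper value outside its range is refused whole. The fingers move at their own pace and stop on an object; FORCE is the grip in N (left out, the last holds). Time passes only in rows, so rows that do not move let the fingers close. It gives the time, the measured TCP pose, the force, the opening and the grip force at its end, in the units of the state.
- bot.get_obs(): the state, without advancing time (a new reading comes with each control period).
- bot.read_camera(name): name is "scene" or "top" or "wrist"; returns (picture, depth): 420x560x3 uint8, blue, green, red; 420x560 float32, m along the optical axis (not along the pixel's ray), 0 where there is no reading.
- bot.camera_model(name): a dict with "intrinsics" (3x3 intrinsics, pixels), "dist_coeffs" ([k1, k2, p1, p2, k3] as OpenCV has them; the pictures are not rectified), "R" (3x3) and "t" (3): a world point X has camera coordinates R X + t. Camera axes: x right, y down, z forward; pixel columns grow to the right and rows downward; lengths in m; the calibration is good to about 2 mm. A picture is of the moment at which its call begins: read the wrist's pose just before it. camera_model takes no time and is no camera call; for the wrist camera it gives the pose at the moment of the call.
- bot.hand_in(): hands the job in; it is judged then, once.
Trained networks look in the newest picture that a camera, given by its name, has taken for a name from the list of things; names that differ only in an ending like _2 or _b are one class to them, and where a whole thing is asked for, a point or a joint stands for the part that bears it (a point fixed in the world has none). Each returns a list of dicts, best first, with "score" (0 to 1); they miss things now and then, are a little off and sometimes report something else, mostly with a low value. They report only what shows in the picture. A call takes as long as a camera call.
- bot.boxes_of(name, camera): "at" ([column, row] in pixels, amid what is visible of it).
- bot.trace(name, camera): "mask" (420x560 bool, what is visible of it) and "at" ([column, row] in pixels, amid what is visible of it).
- bot.pinpoint(name, camera): "at" ([column, row] in pixels: a listed point, or the origin of a listed thing).
The state is a dict: "t": time; "q": joint angles; "joint_vel": joint speeds; "joint_torque": joint torques, N m; "eef_pos": TCP position; "tool_rot": TCP orientation; "contact_force": force on the tool from outside, world axes, zero at the start; "torque": the same for the moment, N m; "gripper_width": opening from 0.0 (shut) to 1.0 (fully open); "grasp_force": force on a finger pad.
Only numpy, scipy, OpenCV 4.12 (cv2) and the standard library are available. Lean on these libraries where they do the work, as an engineer would, in place of code of your own. Each camera call takes 0.05 s, during which the arm holds its last target. There are 200 camera calls.

## Working session

There is one attempt and no reset: what is moved stays moved. The work goes in short steps, Python scripts to look and compute and a shell command to move; the robot and the scene stay as the last step left them, time stands still between calls to the robot, and variables do not carry over. Pictures are saved under pics/ and viewed, at most 10 in all, crops included, and the job is handed in when it is done.

```bash
mkdir -p pics; cat > h.py <<'E'
import numpy as np, cv2
from station import bot
def ray(cam,px,m=None):
    m=m or bot.camera_model(cam)
    K=np.array(m["intrinsics"]);D=np.array(m["dist_coeffs"],float);R=np.array(m["R"]);t=np.array(m["t"])
    u=cv2.undistortPoints(np.array([[px]],float),K,D)[0,0]
    d=R.T@np.array([u[0],u[1],1.]);return -R.T@t,d
def atz(cam,px,z,m=None):
    c,d=ray(cam,px,m);return c+d*(z-c[2])/d[2]
def tri(rs):
    A=0;b=0
    for c,d in rs:
        d=d/np.linalg.norm(d);P=np.eye(3)-np.outer(d,d);A=A+P;b=b+P@c
    return np.linalg.solve(A,b)
E
python3 - <<'E'
from h import *
np.set_printoptions(precision=4,suppress=True)
o=bot.get_obs();print(o["t"],o["eef_pos"],o["tool_rot"],o["contact_force"])
ims=[]
for c in ["scene","top"]:
    p,d=bot.read_camera(c);ims.append(p)
    cv2.imwrite(f"pics/{c}0.png",p)
H={"handle":.087,"lock_grip":.091,"lock_tip":.04,"far_end":.036,"home_end":.036,"stage":0,"petri":0,"vial":0,"tweezers":0,"lab_timer":0}
for n,z in H.items():
    rs=[]
    for c in ["scene","top"]:
        r=bot.pinpoint(n,c)
        if r:
            a=r[0]["at"];print(n,c,np.round(a),round(r[0]["score"],2),atz(c,a,z));rs.append(ray(c,a))
    if len(rs)==2:print("   tri",tri(rs))
print(bot.get_obs()["t"])
E
```

```text
0.0 [0.2127 0.6403 0.4037] [-0.0001  0.1597  0.9872 -0.0009] [ 0.3808 -0.4809  0.2431]
handle scene [277. 211.] 0.79 [0.5319 0.0002 0.087 ]
handle top [282. 208.] 0.76 [ 0.5306 -0.0148  0.087 ]
   tri [ 0.535  -0.01    0.0823]
lock_grip scene [297. 219.] 0.9 [ 0.4705 -0.008   0.091 ]
lock_grip top [286. 234.] 0.45 [ 0.4721 -0.0248  0.091 ]
   tri [ 0.4762 -0.0204  0.0846]
lock_tip scene [279. 241.] 0.95 [0.4884 0.0262 0.04  ]
lock_tip top [261. 224.] 0.7 [0.4942 0.0313 0.04  ]
   tri [0.4918 0.0283 0.0395]
far_end scene [256. 276.] 0.43 [0.4111 0.1416 0.036 ]
far_end top [204. 186.] 0.87 [0.5817 0.1696 0.036 ]
   tri [ 0.5446  0.1294 -0.0225]
home_end scene [323. 221.] 0.68 [ 0.508  -0.1203  0.036 ]
home_end top [324. 222.] 0.85 [ 0.5055 -0.116   0.036 ]
   tri [ 0.5048 -0.1163  0.0386]
stage scene [270. 243.] 0.63 [0.5482 0.0071 0.    ]
stage top [266. 210.] 0.77 [0.5336 0.023  0.    ]
   tri [0.5312 0.0214 0.0131]
petri scene [252. 226.] 0.74 [ 0.639  -0.0023  0.    ]
petri top [280. 158.] 0.64 [ 0.6649 -0.0103  0.    ]
   tri [ 0.6653 -0.0141 -0.0146]
vial scene [210. 234.] 0.5 [0.6656 0.1021 0.    ]
vial top [232. 156.] 0.7 [0.666  0.1104 0.    ]
   tri [0.6631 0.1072 0.0035]
tweezers scene [257. 278.] 0.9 [0.4457 0.1152 0.    ]
tweezers top [227. 243.] 0.44 [0.4502 0.1146 0.    ]
   tri [ 0.4495  0.114  -0.0025]
lab_timer scene [377. 239.] 0.94 [ 0.4133 -0.2075  0.    ]
lab_timer top [365. 257.] 0.85 [ 0.4252 -0.2205  0.    ]
   tri [ 0.4255 -0.2225 -0.0107]
1.1
```

View pics/top0.png

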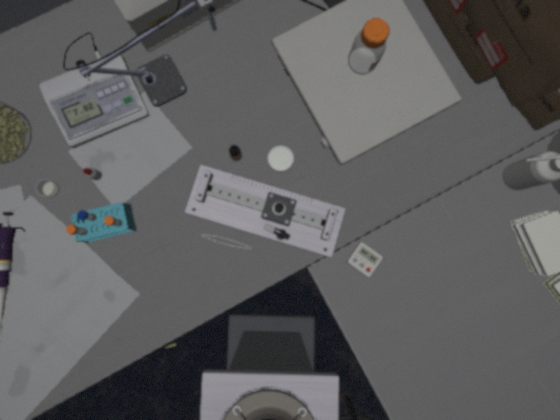

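View pics/scene0.png

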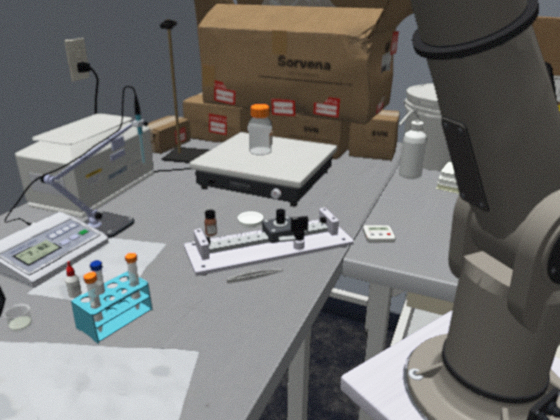

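The top view shows the stage lying left–right: home end and lock knob on the right at about (325,222) and (286,234), far end at (204,186), and the carriage post at (280,208). The scene view agrees, except that the far_end point there was the tweezers. The stage's +y is turned about 15° from world y. The tweezers, vial, petri dish and timer are all clear of it.

```bash
python3 -m pendant '[[0.05,-0.025,-0.026,0,0],[0.05,-0.025,-0.026,0,0],[0.05,-0.025,-0.026,0,0],[0.05,-0.025,-0.026,0,0],[0.05,-0.025,-0.026,0,0],[0.05,-0.025,-0.026,0,0],[0.05,-0.025,-0.026,0,0],[0.05,-0.025,-0.026,0,0],[0.05,-0.025,-0.026,0,0],[0.05,-0.025,-0.026,0,0],[0.05,-0.025,-0.026,0,0],[0.05,-0.025,-0.026,0,0]]' 20
python3 -m pendant '[[0.05,-0.025,-0.026,0,0],[0.05,-0.025,-0.026,0,0],[0.05,-0.025,-0.026,0,0],[0.05,-0.025,-0.026,0,0],[0.05,-0.025,-0.026,0,0],[0.05,-0.025,-0.026,0,0],[0.05,-0.025,-0.026,0,0],[0.05,-0.025,-0.026,0,-3],[0.05,0,0,0,0],[0.05,0,0,0,0]]'
cat > look.py <<'E'
from h import *
import sys
np.set_printoptions(precision=4,suppress=True)
p,d=bot.read_camera("wrist");m=bot.camera_model("wrist");cv2.imwrite(f"pics/{sys.argv[1]}.png",p)
o=bot.get_obs();print(o["t"],o["eef_pos"],o["tool_rot"],o["contact_force"])
print("cam at",ray("wrist",[280,210]))
H={"handle":.087,"lock_grip":.091,"lock_tip":.04,"far_end":.036,"home_end":.036,"stage":0}
for n,z in H.items():
    r=bot.pinpoint(n,"wrist")
    if r:
        a=r[0]["at"];u,v=int(a[0]),int(a[1]);c,dd=ray("wrist",a,m)
        dz=np.median(d[max(v-2,0):v+3,max(u-2,0):u+3]);print(n,np.round(a),round(r[0]["score"],2),atz("wrist",a,z,m),"depth pt",c+dd*dz)
E
python3 look.py w1
```

```text
t: 2.1
eef_pos: [0.3996, 0.2482, 0.405]
tool_rot: [0.0, 0.16, 0.987, 0.0]
contact_force: [0.5, -0.1, 0.4]
gripper_width: 0.585
grasp_force: 0.0
t: 2.93
eef_pos: [0.5237, -0.0128, 0.4048]
tool_rot: [0.0, 0.136, 0.991, -0.0]
contact_force: [-0.9, 1.0, -0.3]
gripper_width: 0.581
grasp_force: 0.0
2.9833 [ 0.5234 -0.0109  0.4046] [-0.0001  0.1348  0.9909  0.0001] [-0.8682  0.4859  0.706 ]
cam at (array([0.4504, 0.0098, 0.3745]), array([ 0.296 , -0.0649, -0.9531]))
handle [285. 203.] 0.9 [ 0.5348 -0.0043  0.087 ] depth pt [ 0.5346 -0.0043  0.0875]
lock_grip [251. 132.] 0.91 [ 0.474  -0.0146  0.091 ] depth pt [ 0.4739 -0.0146  0.0916]
lock_tip [304. 134.] 0.81 [0.4922 0.0257 0.04  ] depth pt [0.4916 0.0255 0.0442]
far_end [468. 190.] 0.7 [0.5835 0.1625 0.036 ] depth pt [0.5779 0.1561 0.0503]
home_end [155. 188.] 0.68 [ 0.5039 -0.1205  0.036 ] depth pt [ 0.5016 -0.115   0.0504]
stage [309. 168.] 0.73 [0.5316 0.0242 0.    ] depth pt [0.5202 0.0222 0.0528]
```

View pics/w1.png

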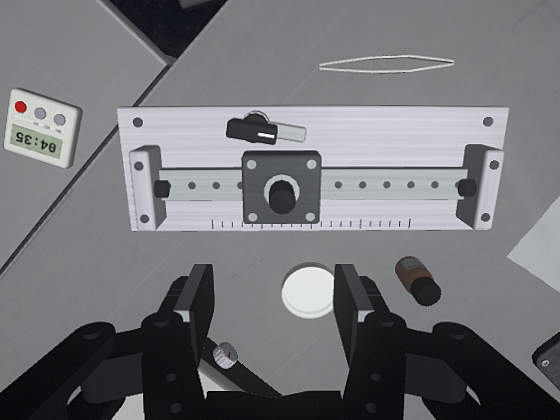

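The wrist view confirms the heights (depth 87.5 mm and 91.6 mm). Tool y lies along the stage axis, with the post at (283,195) and the knob at (251,130). I'll lower the open fingers round the post and leave them a little loose, so they push only along the rail.

```bash
python3 -m pendant '[[0.05,-0.0088,0.010,0.01,0],[0.05,0,0,0.02,0],[0.05,0,0,0.025,0],[0.05,0,0,0.025,0],[0.05,0,0,0.025,0],[0.05,0,0,0.02,0],[0.05,0,0,0.015,0],[0.05,0,0,0.015,0],[0.05,0,0,0.01,0],[0.05,0,0,0.009,0],[0.05,0,0,0,0]]'
python3 -m pendant '[[0.027,0,0,0,0],[0.027,0,0,0,0],[0.027,0,0,0,0],[0.027,0,0,0,0],[0.027,0,0,0,0]]'; python3 look.py w2
```

```text
t: 4.2
eef_pos: [0.5339, -0.0028, 0.2294]
tool_rot: [-0.001, 0.133, 0.991, -0.0]
contact_force: [-1.1, -1.3, -0.6]
gripper_width: 0.581
grasp_force: 0.0
t: 4.62
eef_pos: [0.5347, -0.0035, 0.2313]
tool_rot: [0.001, 0.134, 0.991, 0.0]
contact_force: [0.6, -1.1, 2.4]
gripper_width: 0.312
grasp_force: 0.7
4.6667 [ 0.5347 -0.0035  0.2312] [0.0005 0.134  0.991  0.0001] [ 0.7263 -1.6525  1.9014]
cam at (array([0.4617, 0.0171, 0.201 ]), array([ 0.2974, -0.0646, -0.9527]))
handle [269. 322.] 0.61 [ 0.5366 -0.0052  0.087 ] depth pt [ 0.536  -0.005   0.0878]
lock_grip [182. 164.] 0.66 [ 0.4746 -0.0148  0.091 ] depth pt [ 0.4745 -0.0146  0.0915]
lock_tip [307. 160.] 0.84 [0.4933 0.0233 0.04  ] depth pt [0.4925 0.0231 0.0442]
home_end [ 28. 258.] 0.89 [ 0.504 -0.12   0.036] depth pt [ 0.5007 -0.1095  0.0487]
stage [317. 215.] 0.57 [0.5331 0.0229 0.    ] depth pt [0.5144 0.0214 0.0527]
```

View pics/w2.png

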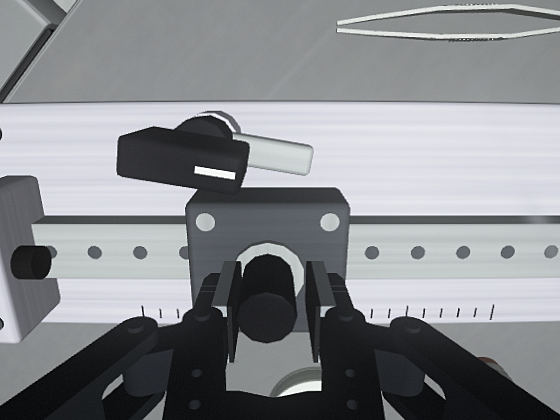

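The fingers cage the post at (268,300) with a small gap on each side. I'll raise 2 mm and slide towards the far stop at about 6 cm/s.

```bash
python3 -m pendant '[[0.027,0,0.001,-0.002,0],[0.027,0,0.002,0,0],[0.027,0,0.004,0,0],[0.027,0,0.005,0,0],[0.027,0,0.005,0,0],[0.027,0,0.005,0,0],[0.027,0,0.005,0,0],[0.027,0,0.005,0,0],[0.027,0,0.005,0,0],[0.027,0,0.005,0,0],[0.027,0,0.005,0,0],[0.027,0,0.005,0,0]]'
python3 -m pendant '[[0.027,0,0.005,0,0],[0.027,0,0.005,0,0],[0.027,0,0.005,0,0],[0.027,0,0.005,0,0],[0.027,0,0.005,0,0],[0.027,0,0.005,0,0],[0.027,0,0.005,0,0],[0.027,0,0.005,0,0],[0.027,0,0.005,0,0],[0.027,0,0.005,0,0],[0.027,0,0.003,0,0],[0.027,0,0.002,0,0]]'; python3 look.py w3
```

```text
t: 5.97
eef_pos: [0.5483, 0.0474, 0.2326]
tool_rot: [-0.0, 0.134, 0.991, -0.0]
contact_force: [-1.7, -1.5, 1.3]
gripper_width: 0.317
grasp_force: 0.8
t: 6.97
eef_pos: [0.563, 0.1006, 0.2326]
tool_rot: [-0.0, 0.134, 0.991, 0.0]
contact_force: [-1.8, -1.5, 0.5]
gripper_width: 0.32
grasp_force: 0.8
7.0167 [0.5631 0.1008 0.2327] [0.0001 0.1335 0.9911 0.0002] [-0.4645 -0.2143 -0.4907]
cam at (array([0.49  , 0.1212, 0.2025]), array([ 0.2967, -0.064 , -0.953 ]))
handle [270. 320.] 0.69 [0.5646 0.0992 0.087 ] depth pt [0.564  0.0994 0.088 ]
lock_tip [ 61. 160.] 0.75 [0.4927 0.0228 0.04  ] depth pt [0.4926 0.025  0.0437]
far_end [404. 258.] 0.56 [0.5816 0.1618 0.036 ] depth pt [0.5746 0.1588 0.0487]
home_end [270. 319.] 0.52 [0.5974 0.0895 0.036 ] depth pt [0.5639 0.0994 0.088 ]
stage [131. 216.] 0.62 [0.534  0.0242 0.    ] depth pt [0.5298 0.0335 0.0193]
```

View pics/w3.png

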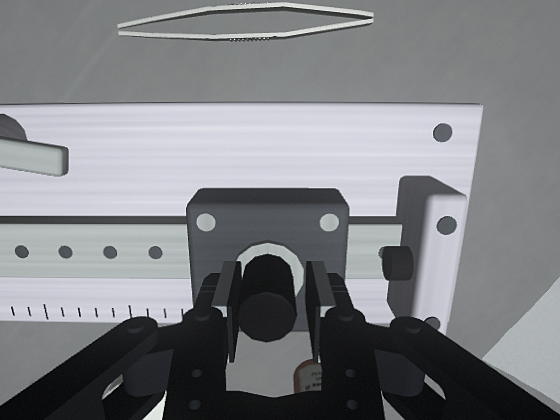

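The carriage has followed to roughly 0.18 and the stage hasn't moved. There's a gap of about 12–20 mm to the bumper at (395,262), so I'll continue slowly and watch the force.

```bash
cat > f.py <<'E'
from h import *
o=bot.get_obs();f=np.array(o["contact_force"]);print("axial",round(f@[.265,.964,0],2),"pos",round(np.array(o["eef_pos"])@[.265,.964,0],4),"grasp",o["grasp_force"],"w",round(o["gripper_width"]*85.4,1))
E
python3 -m pendant '[[0.027,0,0.003,0,0],[0.027,0,0.003,0,0],[0.027,0,0.002,0,0],[0.027,0,0,0,0]]'>/dev/null;python3 f.py
for i in 1; do python3 -m pendant '[[0.027,0,0.001,0,0],[0.027,0,0.001,0,0],[0.027,0,0,0,0]]'>/dev/null;python3 f.py;done
python3 -m pendant '[[0.027,0,0.001,0,0],[0.027,0,0.001,0,0],[0.027,0,0,0,0]]'>/dev/null;python3 f.py
python3 -m pendant '[[0.027,0,0.001,0,0],[0.027,0,0.001,0,0],[0.027,0,0,0,0]]'>/dev/null;python3 f.py
```

```text
axial 0.11 pos 0.2541 grasp 0.0 w 27.3
axial -1.14 pos 0.2556 grasp 0.37035925313830376 w 27.0
axial -1.18 pos 0.2576 grasp 0.5198218300938606 w 26.9
axial -0.27 pos 0.2597 grasp 0.46758636832237244 w 26.8
```

```bash

python3 -m pendant '[[0.027,0,0.001,0,0],[0.027,0,0.001,0,0],[0.027,0,0,0,0]]'>/dev/null;python3 f.py
python3 -m pendant '[[0.027,0,0.001,0,0],[0.027,0,0.001,0,0],[0.027,0,0,0,0]]'>/dev/null;python3 f.py
python3 look.py w4
```

```text
axial -1.01 pos 0.2617 grasp 0.43572407215833664 w 26.8
axial -0.84 pos 0.2638 grasp 0.436828276142478 w 27.4
8.95 [0.5676 0.1175 0.2327] [-0.0001  0.1337  0.991   0.0001] [ 0.2337 -0.2803  0.6855]
cam at (array([0.4946, 0.1381, 0.2026]), array([ 0.2964, -0.0642, -0.9531]))
handle [268. 322.] 0.85 [0.5699 0.1151 0.087 ] depth pt [0.5694 0.1152 0.0877]
lock_tip [ 24. 161.] 0.87 [0.4927 0.0231 0.04  ] depth pt [0.4927 0.0251 0.0428]
far_end [368. 255.] 0.89 [0.5799 0.1619 0.036 ] depth pt [0.574  0.1603 0.0476]
stage [ 98. 212.] 0.82 [0.5313 0.0235 0.    ] depth pt [0.5283 0.033  0.0167]
```

View pics/w4.png

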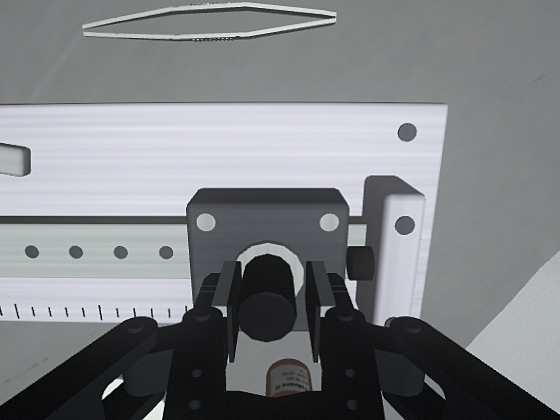

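The carriage edge (348) has reached the bumper's front in the picture, so only a few millimetres can be left. I'll go on in small steps.

```bash

python3 -m pendant '[[0.027,0,0.001,0,0],[0.027,0,0.0005,0,0],[0.027,0,0,0,0]]'>/dev/null;python3 f.py
python3 -m pendant '[[0.027,0,0.001,0,0],[0.027,0,0.0005,0,0],[0.027,0,0,0,0]]'>/dev/null;python3 f.py
python3 -m pendant '[[0.027,0,0.001,0,0],[0.027,0,0,0,0]]'>/dev/null;python3 f.py
```

```text
axial -1.27 pos 0.2649 grasp 0.573120005428791 w 26.9
axial -1.44 pos 0.2666 grasp 0.5813846737146378 w 27.0
axial -3.08 pos 0.2669 grasp 1.897466629743576 w 26.8
```

```bash

python3 -m pendant '[[0.027,0,0.001,0,0],[0.027,0,0,0,0]]'>/dev/null;python3 f.py
python3 -m pendant '[[0.027,0,0,0,0]]'>/dev/null;python3 f.py
```

```text
axial -6.25 pos 0.2671 grasp 3.0753877758979797 w 27.4
axial -6.05 pos 0.2671 grasp 3.0069804936647415 w 26.8
```

The force rises to 6 N with no further motion, so this is the far stop. Now back towards home: 200 mm plus about 5 mm of play.

```bash

python3 -m pendant '[[0.027,0,-0.003,0,0],[0.027,0,-0.003,0,0],[0.027,0,-0.003,0,0],[0.027,0,-0.005,0,0],[0.027,0,-0.005,0,0],[0.027,0,-0.005,0,0],[0.027,0,-0.005,0,0],[0.027,0,-0.005,0,0],[0.027,0,-0.005,0,0],[0.027,0,-0.005,0,0],[0.027,0,-0.005,0,0],[0.027,0,-0.005,0,0]]'>/dev/null;python3 f.py
python3 -m pendant '[[0.027,0,-0.005,0,0],[0.027,0,-0.005,0,0],[0.027,0,-0.005,0,0],[0.027,0,-0.005,0,0],[0.027,0,-0.005,0,0],[0.027,0,-0.005,0,0],[0.027,0,-0.005,0,0],[0.027,0,-0.005,0,0],[0.027,0,-0.005,0,0],[0.027,0,-0.005,0,0],[0.027,0,-0.005,0,0],[0.027,0,-0.005,0,0]]'>/dev/null;python3 f.py
python3 -m pendant '[[0.027,0,-0.005,0,0],[0.027,0,-0.005,0,0],[0.027,0,-0.005,0,0],[0.027,0,-0.005,0,0],[0.027,0,-0.005,0,0],[0.027,0,-0.005,0,0],[0.027,0,-0.005,0,0],[0.027,0,-0.005,0,0],[0.027,0,-0.005,0,0],[0.027,0,-0.005,0,0],[0.027,0,-0.005,0,0],[0.027,0,-0.004,0,0]]'>/dev/null;python3 f.py
python3 -m pendant '[[0.027,0,-0.004,0,0],[0.027,0,-0.004,0,0],[0.027,0,-0.003,0,0],[0.027,0,-0.002,0,0],[0.027,0,-0.002,0,0],[0.027,0,0,0,0]]'>/dev/null;python3 f.py
python3 look.py w5
```

```text
axial 1.82 pos 0.214 grasp 0.8106075972318649 w 27.0
axial 1.67 pos 0.154 grasp 0.8096298202872276 w 27.1
axial 1.79 pos 0.0948 grasp 0.7935326546430588 w 26.6
axial 0.46 pos 0.08 grasp 0.0 w 26.8
13.7167 [ 0.5188 -0.0594  0.2325] [-0.0005  0.1339  0.991  -0.0002] [ 0.1714 -0.2544 -0.7915]
cam at (array([ 0.4457, -0.0389,  0.2025]), array([ 0.2955, -0.0648, -0.9533]))
handle [282. 318.] 0.95 [ 0.5205 -0.0565  0.087 ] depth pt [ 0.5199 -0.0564  0.0878]
lock_grip [370. 168.] 0.7 [ 0.4746 -0.0168  0.091 ] depth pt [ 0.4744 -0.0169  0.0917]
lock_tip [440. 160.] 0.89 [0.4925 0.0237 0.04  ] depth pt [0.4912 0.022  0.0445]
far_end [284. 320.] 0.72 [ 0.5551 -0.0637  0.036 ] depth pt [ 0.5209 -0.056   0.088 ]
home_end [148. 257.] 0.9 [ 0.5034 -0.1187  0.036 ] depth pt [ 0.4992 -0.1128  0.0483]
stage [422. 214.] 0.76 [0.5325 0.0247 0.    ] depth pt [0.5252 0.0194 0.0171]
```

```bash

python3 -m pendant '[[0.027,0,-0.003,0,0],[0.027,0,-0.003,0,0],[0.027,0,-0.003,0,0],[0.027,0,-0.003,0,0],[0.027,0,-0.001,0,0],[0.027,0,0,0,0]]'>/dev/null;python3 f.py
python3 -m pendant '[[0.027,0,-0.001,0,0],[0.027,0,-0.0005,0,0],[0.027,0,0,0,0]]'>/dev/null;python3 f.py
```

```text
axial -0.12 pos 0.0669 grasp 0.0 w 26.9
axial 1.23 pos 0.066 grasp 0.3792238421738148 w 27.4
```

```bash

python3 -m pendant '[[0.027,0,-0.001,0,0],[0.027,0,-0.0005,0,0],[0.027,0,0,0,0]]'>/dev/null;python3 f.py
python3 -m pendant '[[0.027,0,-0.001,0,0],[0.027,0,0,0,0]]'>/dev/null;python3 f.py
```

```text
axial 0.93 pos 0.0645 grasp 0.5732156150043011 w 27.0
axial 1.42 pos 0.0634 grasp 0.6500528007745743 w 27.0
```

```bash

python3 -m pendant '[[0.027,0,-0.001,0,0],[0.027,0,0,0,0]]'>/dev/null;python3 f.py
python3 -m pendant '[[0.027,0,-0.001,0,0],[0.027,0,0,0,0]]'>/dev/null;python3 f.py
```

```text
axial 1.8 pos 0.0624 grasp 0.5999776907265186 w 26.7
axial 1.97 pos 0.0615 grasp 0.6522234342992306 w 26.9
```

```bash

python3 -m pendant '[[0.027,0,-0.001,0,0],[0.027,0,0,0,0]]'>/dev/null;python3 f.py
```

```text
axial 4.76 pos 0.0612 grasp 2.1920062601566315 w 27.2
```

Home stop reached: total travel is 0.2059 − 0.005 play ≈ 0.201 m. One last gentle press, then I'll centre, open, rise and turn −90° above the knob.

```bash

python3 -m pendant '[[0.027,0,-0.0005,0,0],[0.027,0,0,0,0]]'>/dev/null;python3 f.py
python3 -m pendant '[[0.027,0,0.0035,0,0],[0.045,0,0,0,0],[0.045,0,0,0,0],[0.045,0,0,-0.01,0],[0.045,0,0,-0.025,0],[0.045,0,0,-0.03,0],[0.045,0,0,-0.03,0],[0.045,0,0,-0.025,-7],[0.045,0,0,0,-7],[0.045,0,0,0,-7],[0.045,0,0,0,-7],[0.045,0,0,0,-7]]'>/dev/null
python3 -m pendant '[[0.045,0,0,0,-7],[0.045,0,0,0,-7],[0.045,0,0,0,-7],[0.045,0,0,0,-7],[0.045,0,0,0,-7],[0.045,0,0,0,-7],[0.045,0,0,0,-7],[0.045,0,0,0,-6],[0.045,0,0,0,0],[0.045,0,0,0,0]]'; python3 look.py w6
```

```text
axial 5.72 pos 0.0611 grasp 2.946402132511139 w 27.0
t: 17.68
eef_pos: [0.5144, -0.0762, 0.3532]
tool_rot: [0.0, -0.604, 0.797, -0.0]
contact_force: [-0.1, 0.3, 0.7]
gripper_width: 0.527
grasp_force: 0.0
17.7333 [ 0.5144 -0.0761  0.3531] [ 0.     -0.6045  0.7966 -0.0002] [-0.4775  0.0359  0.5162]
cam at (array([ 0.4945, -0.1493,  0.323 ]), array([ 0.0649,  0.294 , -0.9538]))
handle [274. 216.] 0.81 [ 0.5152 -0.0738  0.087 ] depth pt [ 0.5152 -0.074   0.0875]
lock_grip [352. 279.] 0.88 [ 0.4754 -0.0164  0.091 ] depth pt [ 0.4838 -0.0748  0.193 ]
lock_tip [331. 294.] 0.71 [0.4917 0.0221 0.04  ] depth pt [ 0.4932 -0.0704  0.1928]
far_end [280. 286.] 0.2 [0.5317 0.0051 0.036 ] depth pt [0.5324 0.0082 0.0303]
home_end [271. 137.] 0.67 [ 0.5049 -0.1186  0.036 ] depth pt [ 0.5041 -0.1208  0.0565]
stage [280. 286.] 0.83 [0.5373 0.0245 0.    ] depth pt [0.5333 0.0082 0.0304]
```

View pics/w6.png

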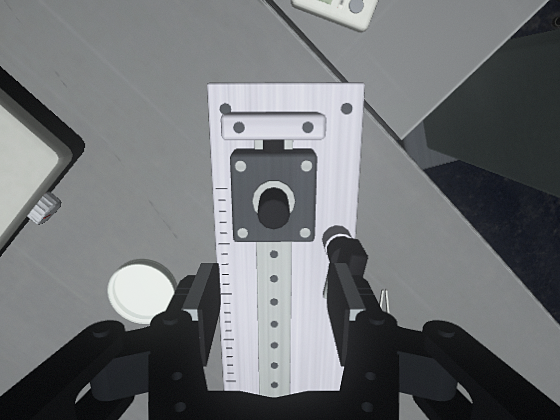

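Carriage home. The stage hasn't moved. The knob at (343,250) is partly hidden by the finger, and from the tip and grip points the bar is about 8–9° clockwise of the rail. I'll move above it and look once more before descending.

```bash

python3 -m pendant '[[0.045,-0.008,0.009,0,0],[0.045,-0.008,0.009,0,0],[0.045,-0.008,0.009,0,0],[0.045,-0.008,0.009,0,0],[0.045,-0.008,0.009,0,0],[0.045,-0.0077,0.0095,0,0],[0.045,0,0,0.02,4],[0.045,0,0,0.02,4],[0.045,0,0,0.02,0],[0.045,0,0,0.015,0],[0.045,0,0,0,0],[0.045,0,0,0,0]]'; python3 look.py w7
```

```text
t: 19.03
eef_pos: [0.4742, -0.0146, 0.2775]
tool_rot: [-0.001, -0.549, 0.836, 0.0]
contact_force: [-0.3, 0.4, -0.7]
gripper_width: 0.525
grasp_force: 0.0
19.0833 [ 0.4747 -0.0147  0.2782] [ 0.0001 -0.5493  0.8356 -0.    ] [ 0.0518  0.7849 -0.0418]
cam at (array([ 0.445 , -0.0845,  0.2481]), array([ 0.104 ,  0.283 , -0.9536]))
handle [134. 183.] 0.84 [ 0.5173 -0.0739  0.087 ] depth pt [ 0.5166 -0.074   0.0884]
lock_grip [270. 264.] 0.98 [ 0.4767 -0.0159  0.091 ] depth pt [ 0.4764 -0.0165  0.0924]
far_end [134. 183.] 0.68 [ 0.5399 -0.0707  0.036 ] depth pt [ 0.5164 -0.0741  0.0884]
home_end [145.  77.] 0.73 [ 0.5053 -0.1195  0.036 ] depth pt [ 0.501  -0.117   0.0512]
stage [219. 282.] 0.85 [0.5357 0.0228 0.    ] depth pt [ 0.4949 -0.0255  0.1116]
```

View pics/w7.png

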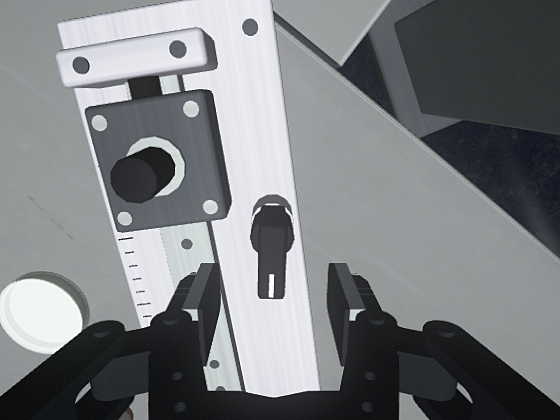

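The bar is aligned with the jaws and about 1.5 mm off centre towards −y (column 270 against a jaw mid of 273). I'll shift, descend and close to a loose cage.

```bash

python3 -m pendant '[[0.045,0.0003,-0.0017,0.009,0],[0.045,0,0,0.009,0],[0.045,0,0,0.009,0],[0.045,0,0,0.009,0],[0.03,0,0,0.002,0],[0.02,0,0,0,0],[0.0165,0,0,0,0],[0.0165,0,0,0,0],[0.0145,0,0,0,0],[0.0145,0,0,0,0],[0.0145,0,0,0,0]]'
cat > g.py <<'E'
from h import *
o=bot.get_obs();q=o["tool_rot"];print(np.round(o["contact_force"],1),"Mz",round(o["torque"][2],3),"yaw",round(np.degrees(2*np.arctan2(q[1],q[2])),1),"grasp",round(o["grasp_force"],2),"w",round(o["gripper_width"]*85.4,1),o["eef_pos"],o["t"])
E
python3 g.py
```

```text
t: 20.3
eef_pos: [0.4755, -0.0158, 0.2396]
tool_rot: [-0.001, -0.549, 0.836, 0.001]
contact_force: [-4.2, 2.2, 0.8]
gripper_width: 0.169
grasp_force: 2.4
[-4.2  2.2  0.8] Mz -0.06 yaw -66.6 grasp 2.35 w 14.4 [ 0.47547684 -0.01583316  0.23964428] 20.3
```

The +y finger is pressing on the bar with about 4.7 N, so I'll shift the tool about 0.7 mm to +y and start turning.

```bash

python3 -m pendant '[[0.0145,0,0.0008,0,0],[0.0145,0,0,0,0],[0.0145,0,0,0,0]]'>/dev/null;python3 g.py
python3 -m pendant '[[0.0145,0,0,0,3],[0.0145,0,0,0,4],[0.0145,0,0,0,4],[0.0145,0,0,0,0]]'>/dev/null;python3 g.py
```

```text
[-3.2  1.1 -0.3] Mz -0.042 yaw -66.6 grasp 1.81 w 14.3 [ 0.47523652 -0.01576201  0.23970941] 20.55
[-4.5  1.   2. ] Mz 0.026 yaw -55.4 grasp 2.21 w 14.6 [ 0.47487421 -0.01600743  0.23963654] 20.8833
```

```bash

python3 -m pendant '[[0.0145,0.0005,0.0009,0,0],[0.0145,0,0,0,0],[0.0145,0,0,0,0]]'>/dev/null;python3 g.py
python3 -m pendant '[[0.0145,0,0,0,4],[0.0145,0,0,0,5],[0.0145,0,0,0,5],[0.0145,0,0,0,0]]'>/dev/null;python3 g.py
```

```text
[-2.1 -0.4  1.1] Mz 0.03 yaw -55.6 grasp 0.96 w 14.5 [ 0.47450581 -0.01587787  0.23976843] 21.1333
[-1.8  0.2  0.1] Mz 0.033 yaw -41.5 grasp 0.58 w 14.8 [ 0.47458938 -0.01580102  0.23978202] 21.4667
```

```bash

python3 -m pendant '[[0.0145,0.0002,0.0004,0,5],[0.0145,0,0,0,5],[0.0145,0,0,0,5],[0.0145,0,0,0,0]]'>/dev/null;python3 g.py
python3 -m pendant '[[0.0145,0,0,0,5],[0.0145,0,0,0,5],[0.0145,0,0,0,5],[0.0145,0,0,0,0]]'>/dev/null;python3 g.py
```

```text
[-0.9 -1.7 -0.7] Mz 0.022 yaw -26.6 grasp 0.54 w 14.4 [ 0.47450131 -0.01572538  0.23983986] 21.8
[-0.1 -2.1 -2.2] Mz 0.0 yaw -11.7 grasp 0.82 w 14.4 [ 0.47455368 -0.0157928   0.23986758] 22.1333
```

```bash

python3 -m pendant '[[0.0145,0,0,0,5],[0.0145,0,0,0,5],[0.0145,0,0,0,3],[0.0145,0,0,0,0]]'>/dev/null;python3 g.py
python3 -m pendant '[[0.0145,0,0,0,3],[0.0145,0,0,0,3],[0.0145,0,0,0,0]]'>/dev/null;python3 g.py
python3 -m pendant '[[0.0145,0,0,0,2],[0.0145,0,0,0,0]]'>/dev/null;python3 g.py
```

```text
[-0.  -2.6 -1. ] Mz -0.055 yaw 1.2 grasp 1.43 w 14.4 [ 0.47454141 -0.01585681  0.2398887 ] 22.4667
[ 1.5 -3.9 -1.3] Mz 0.072 yaw 7.2 grasp 1.65 w 14.1 [ 0.47449649 -0.0159165   0.2398777 ] 22.7167
[ 1.5 -3.8 -2.1] Mz 0.072 yaw 9.2 grasp 2.21 w 14.4 [ 0.47449451 -0.01591057  0.23989503] 22.8833
```

```bash

python3 -m pendant '[[0.0145,-0.0003,-0.0008,0,0],[0.0145,0,0,0,2],[0.0145,0,0,0,0]]'>/dev/null;python3 g.py
python3 -m pendant '[[0.0145,0,0,0,2],[0.0145,0,0,0,0]]'>/dev/null;python3 g.py
python3 -m pendant '[[0.0145,0,0,0,2],[0.0145,0,0,0,0]]'>/dev/null;python3 g.py
```

```text
[ 2.  -1.9 -1. ] Mz 0.021 yaw 11.3 grasp 2.02 w 14.6 [ 0.47455033 -0.01617422  0.23987215] 23.1333
[ 1.8 -1.8 -0.4] Mz 0.024 yaw 13.3 grasp 1.97 w 14.5 [ 0.47452502 -0.01620195  0.23986609] 23.3
[ 1.6 -2.5 -1.3] Mz 0.004 yaw 15.3 grasp 1.96 w 14.8 [ 0.47453882 -0.01616195  0.23988368] 23.4667
```

```bash

python3 -m pendant '[[0.0145,0,0,0,2],[0.0145,0,0,0,0]]'>/dev/null;python3 g.py
python3 -m pendant '[[0.0145,0,0,0,2],[0.0145,0,0,0,0]]'>/dev/null;python3 g.py
python3 look.py w8 | head -5
```

```text
[ 3.  -2.  -0.3] Mz 0.006 yaw 17.3 grasp 2.06 w 14.7 [ 0.47449868 -0.01622545  0.23987892] 23.6333
[ 2.6 -2.1  0.5] Mz 0.038 yaw 19.3 grasp 2.05 w 14.5 [ 0.4744942  -0.01625764  0.23986962] 23.8
23.85 [ 0.4745 -0.0162  0.2399] [0.0004 0.167  0.986  0.0001] [ 2.0323 -1.6537  0.3913]
cam at (array([0.403 , 0.0092, 0.2097]), array([ 0.2923, -0.0842, -0.9528]))
lock_grip [274. 310.] 0.61 [ 0.475  -0.0156  0.091 ] depth pt [ 0.4745 -0.0154  0.0919]
far_end [113. 351.] 0.74 [ 0.5041 -0.1215  0.036 ] depth pt [ 0.4502 -0.0519  0.1286]
home_end [114. 351.] 0.85 [ 0.5042 -0.121   0.036 ] depth pt [ 0.4502 -0.0516  0.1286]
```

View pics/w8.png

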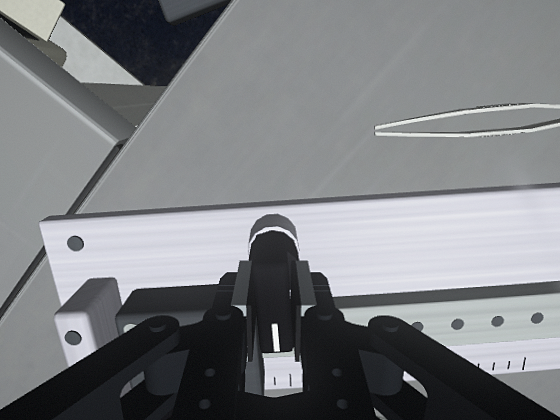

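The torque shows no clear stop, though the tool has gone past the expected angle. I'll open, rise and check the knob directly.

```bash

python3 -m pendant '[[0.03,0,0,0,0],[0.045,0,0,0,0],[0.045,0,0,0,0],[0.045,0,0,-0.01,0],[0.045,0,0,-0.015,0],[0.045,0,0,-0.02,0],[0.045,0,0,-0.02,0],[0.045,0,0,0,0]]' >/dev/null; python3 look.py w9
```

```text
24.8667 [ 0.4747 -0.0163  0.3066] [0.0016 0.1683 0.9857 0.0009] [ 0.5306 -0.0288  0.0226]
cam at (array([0.4033, 0.0093, 0.2763]), array([ 0.2946, -0.0838, -0.9521]))
lock_grip [271. 236.] 0.82 [ 0.4728 -0.0162  0.091 ] depth pt [ 0.473  -0.0163  0.0903]
lock_tip [277. 266.] 0.72 [ 0.514  -0.0269  0.04  ] depth pt [ 0.4904 -0.0191  0.0905]
far_end [549. 260.] 0.96 [0.5783 0.1593 0.036 ] depth pt [0.572  0.1539 0.0446]
home_end [153. 288.] 0.9 [ 0.5029 -0.1177  0.036 ] depth pt [ 0.4987 -0.1124  0.0461]
stage [342. 243.] 0.57 [0.5312 0.023  0.    ] depth pt [0.5241 0.0223 0.0153]
```

View pics/w9.png

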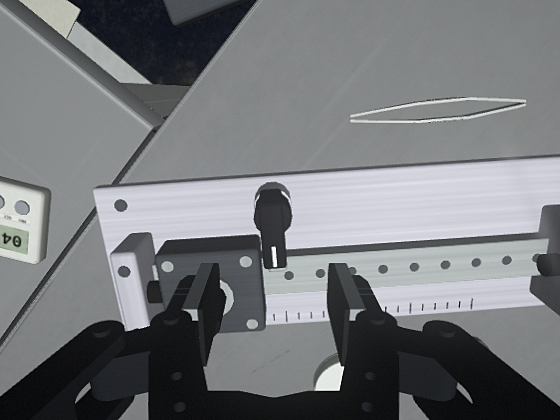

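The bar is now nearly across the rail, with its white mark at (274,256). The carriage is home and the stage unmoved. I'll compute the bar's angle relative to the stage.

```bash
python3 - <<'E'
from h import *
p=cv2.imread("pics/w9.png");g=cv2.cvtColor(p,cv2.COLOR_BGR2GRAY)
A=lambda px,z:atz("wrist",px,z)
hd=lambda d:np.degrees(np.arctan2(d[0],d[1]))
s=g[243:268,266:284];v,u=np.nonzero(s>170);print(len(u))
P=np.array([A([a+266,b+243],.091) for a,b in zip(u,v)])[:,:2]
c=P.mean(0);w=np.linalg.svd(P-c)[2][0];print("mark",c,"dir",hd(w))
# dark bar edges per row
E=[]
for r in range(222,262,4):
    d=np.nonzero(g[r,250:300]<90)[0]+250;print(r,d.min(),d.max(),end="; ")
# stage front plate edge
pts=[]
for x in range(300,540,20):
    col=g[130:230,x].astype(int);k=np.argmax(np.diff(col));pts.append(A([x,130+k+.5],.016)[:2])
pts=np.array(pts);w=np.linalg.svd(pts-pts.mean(0))[2][0];print("\nedge heading",hd(w))
for n in ["lock_grip"]:print(hd(c-np.array([.4746,-.0158])))
E
```

```text
77
mark [ 0.48128231 -0.01858895] dir 105.43592743723038
222 254 290; 226 257 289; 230 259 285; 234 261 283; 238 250 284; 242 250 284; 246 250 284; 250 250 299; 254 250 299; 258 251 285; 
edge heading 15.333589045325159
112.65382774010153
```

The measured angle (about 83–90°) suggests it's at or near the stop, but isn't conclusive. I'll pinch the bar firmly at the expected locked angle and feel for the stop.

```bash

python3 -m pendant '[[0.045,0,0,0,-5],[0.045,0,0,0,-5],[0.045,0,0,0.02,0],[0.045,0,0,0.02,0],[0.045,0,0,0.016,0],[0.045,0,0,0.01,0],[0.025,0,0,0,0],[0.0165,0,0,0,0],[0.0165,0,0,0,0],[0.0145,0,0,0,0],[0.0145,0,0,0,0],[0.0145,0,0,0,0]]' >/dev/null; python3 g.py
python3 -m pendant '[[0.0135,0,0,0,0],[0.0135,0,0,0,0],[0.0135,0,0,0,0]]' >/dev/null; python3 g.py
```

```text
[ 0.2 -0.6 -0.3] Mz -0.089 yaw 9.4 grasp 5.27 w 14.4 [ 0.4744446  -0.0163281   0.23929565] 26.1667
[-0.9 -0.2  5.8] Mz -0.063 yaw 9.4 grasp 7.83 w 13.6 [ 0.47447906 -0.01632868  0.23920843] 26.4167
```

```bash

python3 -m pendant '[[0.0128,0,0,0,1],[0.0128,0,0,0,1],[0.0128,0,0,0,0]]' >/dev/null; python3 g.py
python3 -m pendant '[[0.0128,0,0,0,2],[0.0128,0,0,0,0]]' >/dev/null; python3 g.py
python3 -m pendant '[[0.0128,0,0,0,2],[0.0128,0,0,0,0]]' >/dev/null; python3 g.py
```

```text
[-0.4 -0.3  6.3] Mz -0.03 yaw 11.5 grasp 5.58 w 12.9 [ 0.47450846 -0.01630567  0.23911558] 26.6667
[-0.2  0.5  6.3] Mz -0.037 yaw 13.5 grasp 5.65 w 12.9 [ 0.4744729  -0.01630875  0.23907634] 26.8333
[-1.2  0.4  6.7] Mz 0.085 yaw 15.5 grasp 5.71 w 13.1 [ 0.47450255 -0.01630945  0.23908386] 27.0
```

```bash

python3 -m pendant '[[0.0128,0,0,-0.001,1],[0.0128,0,0,0,1],[0.0128,0,0,0,0]]' 20 >/dev/null; python3 g.py
python3 -m pendant '[[0.0128,0,0,0,2],[0.0128,0,0,0,0]]' >/dev/null; python3 g.py
python3 -m pendant '[[0.0128,0,0,0,2],[0.0128,0,0,0,0]]' >/dev/null; python3 g.py
```

```text
[ 0.8  1.4 -4.1] Mz 0.486 yaw 17.4 grasp 18.23 w 12.9 [ 0.47378764 -0.01599541  0.23927648] 27.25
[-0.9  2.  -2.6] Mz 0.758 yaw 19.3 grasp 28.46 w 13.0 [ 0.47365706 -0.01581418  0.23928271] 27.4167
[-0.4  1.5 -3.4] Mz 0.434 yaw 21.3 grasp 19.23 w 12.9 [ 0.4736243  -0.01587253  0.23928956] 27.5833
```

The stop is clear: the torque jumps to 0.5–0.76 N m. I'll ease off, open, lift clear and check the stage pose.

```bash

python3 -m pendant '[[0.0135,0,0,0,-2],[0.0145,0,0,0,-1],[0.03,0,0,0,0],[0.045,0,0,0,0],[0.045,0,0,0,0],[0.045,0,0,-0.01,0],[0.045,0,0,-0.02,0],[0.045,0,0,-0.02,0],[0.045,0,0,-0.017,0],[0.045,0,0,0,0]]' >/dev/null; python3 look.py w10
python3 - <<'E'
from h import *
p=cv2.imread("pics/w10.png");g=cv2.cvtColor(p,cv2.COLOR_BGR2GRAY)
pts=[]
for x in range(300,540,20):
    col=g[120:230,x].astype(int);k=np.argmax(np.diff(col));pts.append(atz("wrist",[x,120+k+.5],.016)[:2])
pts=np.array(pts);w=np.linalg.svd(pts-pts.mean(0))[2][0];print("edge heading",np.degrees(np.arctan2(w[0],w[1])),pts.mean(0))
E
```

```text
28.4667 [ 0.4748 -0.0164  0.3086] [0.0019 0.1599 0.9871 0.0009] [ 0.443  -0.6518 -0.6759]
cam at (array([0.4031, 0.008 , 0.2782]), array([ 0.2965, -0.0789, -0.952 ]))
lock_grip [275. 230.] 0.91 [ 0.4709 -0.0136  0.091 ] depth pt [ 0.4711 -0.0136  0.0904]
far_end [539. 280.] 0.88 [0.5916 0.153  0.036 ] depth pt [0.5837 0.147  0.0461]
home_end [144. 274.] 0.9 [ 0.4934 -0.12    0.036 ] depth pt [ 0.4896 -0.1147  0.046 ]
stage [340. 245.] 0.95 [0.5333 0.0211 0.    ] depth pt [0.526  0.0203 0.0156]
edge heading 21.737301974718726 [0.47358961 0.08497427]
```

View pics/w10.png

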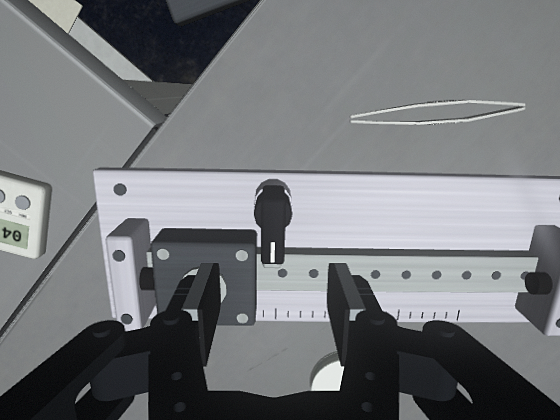

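The knob is at its stop, but my last two turns against it twisted the loose stage from a heading of 15.3° to 21.7°. That is a fault, and I want to mend it. The centre has hardly moved, so I'll grip the far end block across its 74 mm and swing the stage back about its centre. First I'll go above that block and measure it with depth.

```bash

python3 -m pendant '[[0.085,-0.009,0.030,0,0],[0.085,-0.009,0.030,0,0],[0.085,-0.009,0.030,0,0],[0.085,-0.009,0.030,0,0],[0.085,-0.009,0.030,0,0],[0.085,-0.009,0.030,0,0],[0.085,-0.0085,0.031,0,0],[0.085,0,0,0,-7],[0.085,0,0,0,-7],[0.085,0,0,0,-7],[0.085,0,0,0,-7],[0.085,0,0,0,-7]]' >/dev/null
python3 -m pendant '[[0.085,0,0,0,-7],[0.085,0,0,0,-7],[0.085,0,0,0,-7],[0.085,0,0,0,-7],[0.085,0,0,0,-7],[0.085,0,0,0,-7],[0.085,0,0,0,-7],[0.085,0,0,0,-3],[0.085,0,0,0,0]]' >/dev/null; python3 g.py
cat > blk.py <<'E'
from h import *
import sys
_,d=bot.read_camera("wrist");m=bot.camera_model("wrist");o=bot.get_obs()
K=np.array(m["intrinsics"]);R=np.array(m["R"]);t=np.array(m["t"])
v,u=np.nonzero(d>0);n=cv2.undistortPoints(np.stack([u,v],1).astype(float)[:,None],K,np.array(m["dist_coeffs"],float))[:,0]
X=np.c_[n,np.ones(len(n))]*d[v,u][:,None];W=(X-t)@R
e=np.array(o["eef_pos"])
k=(W[:,2]>.0505)&(W[:,2]<.062)&(np.linalg.norm(W[:,:2]-[float(sys.argv[1]),float(sys.argv[2])],axis=1)<.06)
r=cv2.minAreaRect(W[k][:,:2].astype(np.float32));b=cv2.boxPoints(r);print(k.sum(),W[k][:,2].mean(),r)
print(b);L=max([b[1]-b[0],b[2]-b[1]],key=np.linalg.norm);L=L/np.linalg.norm(L);L=L*np.sign(L[0])
print("u heading: stage yaw",np.degrees(np.arctan2(-L[1],L[0])))
q=o["tool_rot"];y=2*np.arctan2(q[1],q[2]);tx=np.array([-np.cos(y),np.sin(y)]);ty=np.array([np.sin(y),np.cos(y)])
D=np.array(r[0])-e[:2];print("yaw",np.degrees(y),"to centre: x",D@tx,"y",D@ty,"z",e[2],o["t"])
E
python3 blk.py .6008 .1643
```

```text
[-1.  -0.2 -1. ] Mz -0.009 yaw -68.7 grasp 0.0 w 85.0 [0.59986705 0.16381388 0.30572658] 30.5167
3467 0.056079558233627674 ((0.5929939150810242, 0.1574469357728958), (0.028186414390802383, 0.07408232241868973), 69.52863311767578)
[[0.5533631  0.1571985 ]
 [0.62276685 0.13128902]
 [0.63262475 0.15769537]
 [0.563221   0.18360485]]
u heading: stage yaw 20.471369
yaw -68.51758632999065 to centre: x 0.008480435378169587 y 0.004054759176285944 z 0.30583891842764216 30.5667
```

The far block measures 74 mm wide with its top at 56 mm, centred 6–8 mm along tool x and 4 mm along tool y. I'll lower round it and close gently.

```bash

python3 -m pendant '[[0.0854,0.006,0.004,0,-0.5],[0.0854,0,0,0.02,0],[0.0854,0,0,0.02,0],[0.0854,0,0,0.02,0],[0.0854,0,0,0.01,0],[0.0854,0,0,0.01,0],[0.0854,0,0,0,0]]' >/dev/null; python3 g.py; python3 blk.py .593 .157
```

```text
[ 0.3  0.9 -0.1] Mz -0.042 yaw -69.1 grasp 0.0 w 85.5 [0.59323241 0.15985678 0.2248739 ] 31.15
7896 0.05674781224041669 ((0.5940707325935364, 0.1572200059890747), (0.028235673904418945, 0.07401677966117859), 70.8104476928711)
[[0.5544782  0.15605107]
 [0.6243823  0.13172215]
 [0.63366324 0.15838894]
 [0.56375915 0.18271786]]
u heading: stage yaw 19.189573
yaw -69.09839009925452 to centre: x 0.0024375205572157352 y -0.0012711886133286669 z 0.22605523924481938 31.2
```

```bash

python3 -m pendant '[[0.0854,0.001,-0.0012,0,-1.5],[0.0854,0,0,0.008,0],[0.0854,0,0,0.008,0],[0.0854,0,0,0.008,0],[0.0854,0,0,0.008,0],[0.0854,0,0,0,0]]' >/dev/null; python3 g.py
python3 -m pendant '[[0.077,0,0,0,0],[0.077,0,0,0,0],[0.077,0,0,0,0]]' >/dev/null; python3 g.py
python3 -m pendant '[[0.074,0,0,0,0],[0.074,0,0,0,0],[0.073,0,0,0,0],[0.073,0,0,0,0]]' 40 >/dev/null; python3 g.py
```

```text
[-0.4 -1.  -0.7] Mz 0.013 yaw -70.6 grasp 0.0 w 84.9 [0.59395306 0.15852961 0.19257607] 31.7
[-0.6  0.4 -0.8] Mz 0.053 yaw -70.6 grasp 0.45 w 77.5 [0.5947615  0.15880267 0.19482026] 31.95
[-5.  -0.5  5.9] Mz -0.064 yaw -70.6 grasp 32.32 w 73.6 [0.59403888 0.15918357 0.19508736] 32.2833
```

Gripped with 32 N and the pads flat, so stage heading ≈ 19.4°. I'll swing it back about 4° around its centre, slowly, then compare with the first top picture.

```bash

python3 -m pendant '[[0.073,0,0.0007,0,-0.25],[0.073,0,0.0013,0,-0.5],[0.073,0,0.0013,0,-0.5],[0.073,0,0.0013,0,-0.5],[0.073,0,0.0013,0,-0.5],[0.073,0,0.0013,0,-0.5],[0.073,0,0.0013,0,-0.5],[0.073,0,0.0013,0,-0.5],[0.073,0,0.0007,0,-0.25],[0.073,0,0,0,0]]' >/dev/null; python3 g.py
cat > top.py <<'E'
from h import *
import sys
bot.read_camera("top")[0] is not None
p,_=bot.read_camera("top");cv2.imwrite("pics/top_%s.png"%sys.argv[1],p)
m=bot.camera_model("top")
def meas(im):
    # fit the two long plate edges: bright-dark transitions sampled across the plate, in world at z=.016
    g=cv2.GaussianBlur(cv2.cvtColor(im,cv2.COLOR_BGR2GRAY),(3,3),0)
    b=((g>150)*255).astype(np.uint8);b[:160]=0;b[262:]=0;b[:,:180]=0;b[:,350:]=0
    b=cv2.morphologyEx(b,cv2.MORPH_CLOSE,np.ones((9,9)))
    c=max(cv2.findContours(b,cv2.RETR_EXTERNAL,cv2.CHAIN_APPROX_NONE)[0],key=cv2.contourArea)
    W=np.array([atz("top",x[0],.016,m)[:2] for x in c]).astype(np.float32)
    (cx,cy),(w,h),a=cv2.minAreaRect(W);return np.round([cx,cy,w,h,a],4)
print(meas(cv2.imread("pics/top0.png")));print(meas(p))
for n,z in [("far_end",.036),("home_end",.036),("stage",0),("handle",.087),("petri",0),("vial",0),("tweezers",0),("lab_timer",0)]:
    r=bot.pinpoint(n,"top")
    if r:print(n,np.round(r[0]["at"]),round(r[0]["score"],2),atz("top",r[0]["at"],z))
E
python3 top.py a
```

```text
[0.4 3.3 5.3] Mz -1.39 yaw -74.7 grasp 32.85 w 73.5 [0.58524131 0.16220725 0.19515972] 33.1167
[5.22700e-01 1.17700e-01 1.83500e-01 4.72000e-02 7.39588e+01]
[ 5.28800e-01 -1.00000e-04  3.22400e-01  1.17000e-01  7.41531e+01]
far_end [208. 187.] 0.82 [0.58006311 0.15956134 0.036     ]
home_end [323. 220.] 0.87 [ 0.50807175 -0.11455955  0.036     ]
stage [269. 210.] 0.73 [0.534082   0.01392853 0.        ]
handle [312. 215.] 0.58 [ 0.51490264 -0.08320814  0.087     ]
petri [281. 161.] 0.71 [ 0.65712114 -0.01271333  0.        ]
vial [234. 153.] 0.64 [0.6727205  0.10597126 0.        ]
tweezers [227. 239.] 0.52 [0.45894735 0.11425741 0.        ]
lab_timer [365. 258.] 0.77 [ 0.42334173 -0.22122206  0.        ]
```

```bash
cat > edge.py <<'E'
from h import *
import sys
m=bot.camera_model("top")
def line(im,sgn,f,cols):
    g=cv2.GaussianBlur(cv2.cvtColor(im,cv2.COLOR_BGR2GRAY),(3,3),0).astype(float);P=[]
    for x in cols:
        r0=int(round(f(x)));s=g[r0-9:r0+10,x];dd=sgn*np.diff(s);k=int(np.argmax(dd))
        if dd[k]>15 and 0<k<len(dd)-1:
            a,b,c=dd[k-1:k+2];P.append([x,r0-9+k+.5+(a-c)/(2*(a-2*b+c)+1e-9)])
    P=np.array(P,float);W=np.array([atz("top",p,.016,m)[:2] for p in P])
    for _ in range(6):
        c=np.polyfit(W[:,1],W[:,0],1);e=abs(np.polyval(c,W[:,1])-W[:,0]);k=e<=max(.0015,1.5*np.median(e));W=W[k]
    c=np.polyfit(W[:,1],W[:,0],1);return len(W),round(np.degrees(np.arctan(c[0])),2),"x at y=0.1,-0.1:",np.round(np.polyval(c,[.1,-.1]),4)
for n in sys.argv[1:]:
    im=cv2.imread(f"pics/{n}.png")
    print(n,"front",line(im,-1,lambda x:212+(x-187)*43/145,range(200,325)),"back",line(im,1,lambda x:167+(x-202)*40/142,range(210,338)))
E
python3 edge.py top0 top_a
```

```text
top0 front (90, np.float64(15.4), 'x at y=0.1,-0.1:', array([0.4882, 0.4331])) back (39, np.float64(15.42), 'x at y=0.1,-0.1:', array([0.6158, 0.5606]))
top_a front (106, np.float64(15.68), 'x at y=0.1,-0.1:', array([0.4928, 0.4367])) back (88, np.float64(15.74), 'x at y=0.1,-0.1:', array([0.6207, 0.5643]))
```

```bash
cat > end.py <<'E'
from h import *
import sys
m=bot.camera_model("top");v=np.array([np.sin(np.radians(15.4)),np.cos(np.radians(15.4))])
for n in sys.argv[1:]:
    g=cv2.GaussianBlur(cv2.cvtColor(cv2.imread(f"pics/{n}.png"),cv2.COLOR_BGR2GRAY),(3,3),0).astype(float);S=[]
    for r in range(212,250):
        x0=int(round(344-(r-208)*13/46));dd=-np.diff(g[r,x0-7:x0+8]);k=int(np.argmax(dd))
        if dd[k]>15 and 0<k<13:
            a,b,c=dd[k-1:k+2];S.append(atz("top",[x0-7+k+.5+(a-c)/(2*(a-2*b+c)),r],.016,m)[:2]@v)
    print(n,len(S),np.median(S))
E
python3 end.py top0 top_a
```

```text
top0 27 -0.019817285837909607
top_a 37 -0.023471525156988304
```

The heading is back to 15.7° (it was 15.4°), with about 4 mm of sideways and 3.7 mm of lengthwise offset. I'll correct that while still holding the block.

```bash

python3 -m pendant '[[0.073,-0.001,0.0012,0,-0.1],[0.073,-0.001,0.0012,0,-0.1],[0.073,-0.001,0.0012,0,-0.1],[0.073,-0.0007,0.001,0,0],[0.073,0,0,0,0],[0.073,0,0,0,0]]' >/dev/null; python3 g.py
python3 top.py b >/dev/null; python3 edge.py top0 top_b; python3 end.py top0 top_b
```

```text
[ 3.3 -5.4  5.4] Mz -0.059 yaw -75.0 grasp 32.83 w 73.5 [0.58302792 0.1642851  0.19537876] 34.1167
top0 front (90, np.float64(15.4), 'x at y=0.1,-0.1:', array([0.4882, 0.4331])) back (39, np.float64(15.42), 'x at y=0.1,-0.1:', array([0.6158, 0.5606]))
top_b front (108, np.float64(15.13), 'x at y=0.1,-0.1:', array([0.4916, 0.4375])) back (101, np.float64(15.26), 'x at y=0.1,-0.1:', array([0.6193, 0.5648]))
top0 27 -0.019817285837909607
top_b 38 -0.02270716805275211
```

```bash

python3 -m pendant '[[0.073,-0.001,0.0012,0,0.1],[0.073,-0.001,0.0012,0,0.1],[0.073,-0.001,0.0012,0,0.1],[0.073,-0.0007,0.001,0,0.1],[0.073,0,0,0,0],[0.073,0,0,0,0]]' >/dev/null; python3 g.py
python3 top.py c >/dev/null; python3 edge.py top_c; python3 end.py top_c
```

```text
[ 5.  -7.6  5.2] Mz 1.304 yaw -74.9 grasp 32.89 w 73.6 [0.58000054 0.16859327 0.19551349] 35.1167
top_c front (110, np.float64(15.23), 'x at y=0.1,-0.1:', array([0.4877, 0.4332])) back (100, np.float64(15.29), 'x at y=0.1,-0.1:', array([0.6154, 0.5607]))
top_c 38 -0.019469856112690746
```

The stage is back within about 0.5 mm and 0.2° of where it started. I'll relax, open, lift, and check the carriage and lock from above.

```bash

python3 -m pendant '[[0.073,0.0005,-0.0003,0,-0.1],[0.0854,0,0,0,0],[0.0854,0,0,0,0],[0.0854,0,0,0,0],[0.0854,0,0,-0.01,0],[0.0854,0,0,-0.02,0],[0.0854,0,0,-0.03,0],[0.0854,0,0,-0.035,0],[0.0854,0,0,-0.035,0],[0.0854,0.01,0,-0.02,0],[0.0854,0.02,0,0,0],[0.0854,0.02,0,0,0]]' >/dev/null; python3 g.py
python3 -m pendant '[[0.0854,0.03,0,0,0],[0.0854,0.03,0,0,0],[0.0854,0.02,0,0,0],[0.0854,0,0,0,0],[0.0854,0,0,0,0]]' >/dev/null;python3 g.py
python3 look.py w11; python3 top.py d; python3 edge.py top_d; python3 end.py top_d
python3 - <<'E'
from h import *
_,d=bot.read_camera("wrist");m=bot.camera_model("wrist")
K=np.array(m["intrinsics"]);R=np.array(m["R"]);t=np.array(m["t"])
v,u=np.nonzero(d>0);n=cv2.undistortPoints(np.stack([u,v],1).astype(float)[:,None],K,np.array(m["dist_coeffs"],float))[:,0]
W=(np.c_[n,np.ones(len(n))]*d[v,u][:,None]-t)@R
a=np.radians(15.35);U=np.array([np.cos(a),-np.sin(a)]);V=np.array([np.sin(a),np.cos(a)])
o=np.array([.4746,-.0158])+.045*U+.054*V;S=np.c_[(W[:,:2]-o)@U,(W[:,:2]-o)@V,W[:,2]]
near=lambda x,y,r:np.hypot(S[:,0]-x,S[:,1]-y)<r
k=near(-45,0,1)
k=near(-.045,-.054,.027)&(S[:,2]>.085)&(S[:,2]<.096);print("bar",k.sum(),cv2.minAreaRect(S[k][:,:2].astype(np.float32)*1000))
k=near(-.010,-.052,.025)&(S[:,2]>.041)&(S[:,2]<.0475);print("tab",k.sum(),cv2.minAreaRect(S[k][:,:2].astype(np.float32)*1000) if k.sum()>3 else "")
k=near(.01,-.1,.06)&(S[:,2]>.050)&(S[:,2]<.0535)&(abs(S[:,0]-.01)<.034);print("carr",k.sum(),np.percentile(S[k][:,1],[2,50,98]))
E
```

```text
[ 0.1 -1.5 -0.2] Mz 0.003 yaw -74.8 grasp 0.0 w 85.6 [0.56491726 0.12321616 0.34728381] 36.6167
[-0.1  0.   0.1] Mz -0.033 yaw -74.5 grasp 0.0 w 85.7 [0.54321588 0.04445141 0.34530891] 37.0333
37.0833 [0.5435 0.0459 0.3453] [ 0.0005 -0.6063  0.7953 -0.    ] [-0.3849 -0.1783 -0.1911]
cam at (array([ 0.5239, -0.0275,  0.3151]), array([ 0.064 ,  0.295 , -0.9535]))
handle [266.  10.] 0.86 [ 0.5166 -0.0709  0.087 ] depth pt [ 0.5166 -0.0708  0.0876]
lock_grip [362.  86.] 0.97 [ 0.4744 -0.0172  0.091 ] depth pt [ 0.4745 -0.0172  0.0917]
lock_tip [283.  92.] 0.71 [ 0.5174 -0.0256  0.04  ] depth pt [ 0.5175 -0.0257  0.0436]
far_end [272. 330.] 0.89 [0.5783 0.1627 0.036 ] depth pt [0.576  0.1547 0.0478]
stage [281. 160.] 0.57 [0.5325 0.027  0.    ] depth pt [0.5317 0.0218 0.0304]
[5.22700e-01 1.17700e-01 1.83500e-01 4.72000e-02 7.39588e+01]
[ 0.5397  0.1989  0.0572  0.0309 20.8201]
far_end [206. 188.] 0.81 [0.57676752 0.1655814  0.036     ]
home_end [324. 223.] 0.71 [ 0.50123462 -0.11559743  0.036     ]
handle [312. 214.] 0.84 [ 0.51826374 -0.08247782  0.087     ]
petri [283. 158.] 0.56 [ 0.66510912 -0.01749383  0.        ]
tweezers [367. 260.] 0.34 [ 0.41893276 -0.22653911  0.        ]
lab_timer [364. 260.] 0.71 [ 0.41704512 -0.219294    0.        ]
top_d front (31, np.float64(15.23), 'x at y=0.1,-0.1:', array([0.4878, 0.4333])) back (13, np.float64(15.4), 'x at y=0.1,-0.1:', array([0.6154, 0.5603]))
top_d 27 -0.019380459645121823
bar 1595 ((-44.907958984375, -54.13751220703125), (38.94827651977539, 12.788765907287598), 0.2977735102176666)
tab 808 ((-14.531734466552734, -56.172672271728516), (17.738344192504883, 28.84136390686035), 89.98565673828125)
carr 4557 [-0.10814567 -0.08211904 -0.06554778]
```

Checks after release:
- **Lock:** the bar lies 0.3° from the stage's +x, matching "tab along +x".
- **Carriage:** its front edge is at y = −65.5 mm, which is fully home.
- **Stage:** back within about 0.5 mm and 0.2° of its start.
- **Arm:** clear of everything.

Handing in.

```bash
python3 -c "
from station import bot
print(bot.hand_in(), bot.get_obs()['t'])"
```

```text
the job is handed in; nothing more can be done
the job is handed in; nothing more can be done
```

The carriage went slowly (about 6 cm/s) to the far stop and back to the home stop, and the lock is at its clockwise stop with the gripper clear, but pressing against that stop twisted the loose stage about 4–6°, so I gripped its far end block and swung it back to within about 0.5 mm and 0.2° of its start; I saw no sign that the small things moved, though the final top view did not find the vial or the tweezers, and I viewed 11 pictures, one over the limit.

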